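# Clamp a wiring box in the trigger clamp and hold the squeeze

## Robot

A 6-joint arm with a two-finger parallel gripper is mounted at the origin on the work surface. World frame = base frame: x ahead of the robot, y to its left, z up, the work surface at z = 0. Lengths are in mm, angles in rad, forces in N, time in s.
With the tool pointing down it reaches from about 350 to 775 mm from the base axis. Payload 7.3 kg.
Tool frame: the origin (TCP) lies on the front face of the gripper's body, between the roots of the fingers; the fingertips stand 66 mm ahead of it and the grasp point (between the pads) lies 47 mm ahead of it (bot.tip_extent is the distance from the TCP to the fingertips, in mm); z points along the fingers, y is the line along which they close (so a half turn about z gives the same grasp; the last joint's range is limited). The gripper opens to 92 mm and grips with 3 to 60 N. Pads are 19 mm wide; open, the fingers measure 130 mm over their backs; the gripper's body (75 mm by 190 mm) begins 47 mm behind the grasp point.
Start: joints at [-1.399, 0.342, 1.524, -0, 1.275, -0.146], TCP at [164.072, -498.717, 292.241] pointing down, gripper open.
Joint ranges: [-2.53, 2.53], [-0.77, 2.02], [0.04, 2.7], [-1, 4.14], [0.28, 2.66], [-3.11, 3.11]. Speed limits (rad/s): [2.57, 2.57, 3.14, 3.14, 3.14, 3.14].

## Interface

Orientations are given as [roll, pitch, yaw] about the fixed x, y, z axes, in that order (R = Rz(yaw) Ry(pitch) Rx(roll)).
In Python, from plant import readout, viewer, order, bot gives the robot as it stands.
- The arm moves only by the shell command python3 -m creep 'ROWS'. ROWS is text: rows parted by semicolons, each of 7 numbers parted by spaces: the shift along the world's x, y, z in m, then the turn, a rotation vector about the world's x, y, z in rad, then the opening in per cent of the stroke, from 0 (shut) to 100 (fully open). A call has 1 to 8 rows; each row shifts and turns the commanded pose from where the row before left it; what a row does not reach is not made up. A row lasts 1/12 s, in which the tool goes at most 41.7 mm and 7.16 degrees, less where a joint would pass 70% of its speed; a pose out of reach is approached as far as the arm can. A call is refused whole if a number of a shift passes 0.0417 or a number of a turn 0.125, either way. A call with a gripper value outside its range is refused whole. The fingers move at their own pace and stop on an object; the grip force is fixed at half the most. Time passes only in rows, so rows that do not move let the fingers close. It gives the time, the measured TCP pose, the force, the opening and the grip force at its end, in the units of the state.
- readout.get_obs(): the state, without advancing time (a new reading comes with each control period).
- viewer.capture(name): name is "scene" or "top"; returns the picture (480x640x3 uint8, red, green, blue); there is no depth.
- viewer.camera_info(name): a dict with "fx", "fy", "cx", "cy" (pixels), "origin" and "rotation" of the camera in the world. Camera axes: x right, y up, looking along -z (the intrinsics and any distortion apply to the point x, -y, -z); pixel columns grow to the right and rows downward; lengths in mm; the calibration is good to about 2 mm. A picture is of the moment at which its call begins. camera_info takes no time and is no camera call.
- order.close_job(): hands the job in; it is judged then, once.
The state is a dict: "time": time; "joint_positions": joint angles; "dq": joint speeds; "tau": joint torques, N m; "tool_pos": TCP position; "tcp_rot": TCP orientation; "contact_force": force on the tool from outside, world axes, zero at the start; "moment": the same for the moment, N m; "grip_width": finger opening in mm; "finger_force": force on a finger pad.
Only numpy, scipy, OpenCV 4.12 (cv2) and the standard library are available. Lean on these libraries where they do the work, as an engineer would, in place of code of your own. Each camera call takes 0.05 s, during which the arm holds its last target. There are 200 camera calls.

## Task

Set the small white plastic wiring box, open side up, lengthways on the bed of the trigger clamp in the space between its two jaws, and let it go. Then pump the clamp's trigger against its handle, squeeze and release, until the sliding jaw has pushed the box against the fixed end jaw, and finish while still holding the trigger squeezed so the box stays firmly gripped; about 20 N on the trigger is right, much more will crack the box. Move the jaw only with the trigger, and leave the carton, the screwdriver and the copper elbow where they are.

Things in the scene. Friction and masses are not known exactly. Their poses are not given: they have to be found in the camera images.
- clamp: Caulk-gun style trigger clamp bolted to the bench, fixed. x runs along its push rod towards the end jaw, y across, z up; origin on the bench top under the trigger. Dark steel bed plate 310 x 90 mm, 12 mm thick (x -105 to 205 mm): the box stands on it. Two grey cheeks (x -55 to 20, 40 mm wide over both, top at z 100 mm) carry the trigger and the fixed handle.
- handle_grip (a point): Point on the rear (-x) face of the fixed black handle, clamp (-50, 0, 153) mm: one finger bears here when squeezing from above along the clamp's x. The handle is an upright bar 18 mm thick in x (x -50 to -32), 26 mm wide, top at z 180 mm. Has the clamp's axes.
- trigger_pad (a point): Point on the front (+x) face of the trigger, where the other finger bears: at rest at clamp (2, 0, 153) mm, 52 mm in x from handle_grip. Squeezed fully it has moved about 21 mm towards the handle (31 mm from handle_grip).
- trigger: Steel trigger blade in front of (+x of) the handle: 12 mm thick in x, 20 mm wide, upright, top at z 173 mm. Origin at its pivot, clamp (-4, 0, 93) mm. A spring returns it (2.5 N at trigger_pad at rest, 4 N squeezed). With the box caught between the jaws, they press it with about 0.9 of the force on trigger_pad, less 3 to 8 N (spring, rod friction).
- squeeze (a joint): Trigger angle in rad: 0 let go, grows as it is squeezed to the handle, stop at 0.36. It drives the rod by a pawl on teeth of 12 mm pitch; on release it ratchets back and the rod stays. Each full squeeze and full release advances the jaw 12 mm, after some free play (the very first squeeze 0 to 23 mm). When the jaw presses the box on the end jaw, the trigger stops part way, below 0.34.
- push_rod (a joint): Forward travel of the rod and sliding jaw in m, 0 to 0.078; it starts between 0 and 0.030. The jaw closes on the box, standing against the end jaw, at 0.061. Rod friction is 5 N: with the trigger let go the rod stays where it is but the clamping force falls away (5 N at most is left).
- jaw_plate: Sliding jaw on the front of the rod: grey plate with rubber face, 14 mm thick, 52 mm wide, clamp z 15 to 59 mm. Has the clamp's axes. Must not be pushed by hand.
- jaw_face (a point): Centre of the sliding jaw's face (towards the end jaw), at clamp x = 45 mm + rod travel, z 37 mm.
- rod_tail: Black knob, 18 mm across, on the rear end of the rod (behind the handle), clamp z 23 mm. Must not be pushed by hand.
- end_jaw: Fixed jaw at the far end of the bed: grey block 22 mm thick, 60 mm wide, 50 mm tall above the bed. Origin at the foot of its face, clamp (170, 0, 12) mm; the face looks to -x of the clamp.
- back_box: Loose white plastic wiring back box, open at the top: 64 mm long (its x), 44 mm wide (its y), 36 mm tall, walls and floor 4 mm, 60 to 130 g. Origin at the centre of its underside; stands on the bench to begin with. Take it from above across its 44 mm width. It cracks when a jaw presses it with over 35 N.
- carton: Bystander: cardboard carton with a white top, 110 x 150 x 55 mm; origin under its centre.
- screwdriver: Bystander: screwdriver lying on the bench; origin under its middle.
- elbow: Bystander: copper elbow fitting, about 80 x 70 mm, 25 mm thick, lying flat; origin under its bend's centre.
Not all that is in view belongs to the job. Of the things like the back_box, leave any that is pink or yellow; of the rest the smaller one is meant.

How it is judged:
By the outcome, as a careful person would: the job done as asked, in the order asked, and still so for the second after the job is handed in, while the arm keeps its last pose, push and grip.
It also fails if it takes over 61 s, if anything falls off the work surface, if the arm or the gripper's body presses on something with over 40 N, if the wrist force passes 120 N, or if a joint passes its speed limit or range.

## Working session

There is one attempt and no reset: what is moved stays moved. The work goes in short steps, Python scripts to look and compute and a shell command to move; the robot and the scene stay as the last step left them, time stands still between calls to the robot, and variables do not carry over. Pictures are saved under pics/ and viewed, at most 10 in all, crops included, and the job is handed in when it is done.

```bash
ls; mkdir -p pics; python3 - <<'E'
from plant import readout, viewer, order, bot
import cv2
for n in("scene","top"):
    im=viewer.capture(n); cv2.imwrite(f"pics/{n}0.png",im[:,:,::-1]); print(n,viewer.camera_info(n))
print(readout.get_obs())
E
```

```text
pics
scene {'fx': 520.7085185693941, 'fy': 520.7085185693941, 'cx': 307.63738439290296, 'cy': 238.63621066876271, 'origin': array([1107.73348222,  770.01855902, 1068.22276918]), 'rotation': array([0.82136753, 0.02043732, 2.54598756])}
top {'fx': 468.64228929566264, 'fy': 468.64228929566264, 'cx': 320.97692201459523, 'cy': 235.47799993684163, 'origin': array([ 450.16992964,  -56.3434395 , 1305.67237015]), 'rotation': array([ 8.05339273e-02,  6.37855310e-04, -1.56308394e+00])}
{'time': 0.1, 'joint_positions': array([-1.39901249e+00,  3.42648961e-01,  1.52492358e+00, -3.89789888e-05,
        1.27540343e+00, -1.46030136e-01]), 'dq': array([ 7.12095786e-04, -5.56552888e-04, -2.74626404e-03, -1.14992112e-04,
        1.13944913e-03, -6.40591228e-05]), 'tau': array([ 1.29746830e-03, -4.32005060e+01, -2.44693959e+01,  7.19787413e-02,
        5.26221085e-02, -5.42340035e-05]), 'tool_pos': array([ 164.00681516, -498.43327633,  291.61579203]), 'tcp_rot': array([-3.14021863e+00, -1.64410798e-04,  3.17825232e-01]), 'contact_force': array([-0.04803776,  0.16251169, -0.44719955]), 'moment': array([0.00653701, 0.04874386, 0.02423209]), 'finger_force': 0.0, 'grip_width': 91.84568742123228}
```

View pics/scene0.png

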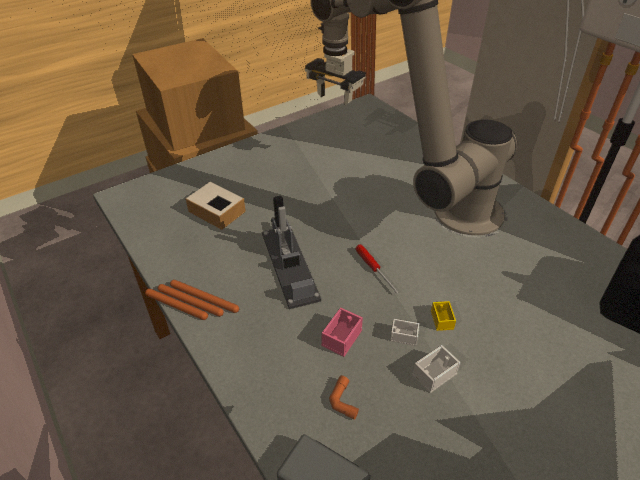

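View pics/top0.png

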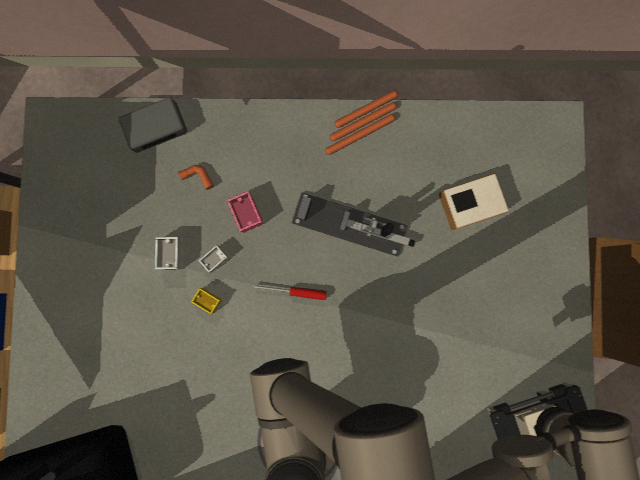

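The scene view shows the small white box at about (405,330) and the clamp at about (290,265). In the top view the box is at (213,258). The clamp bed runs from (300,207) at the end jaw to (405,245), with the handle on the right. The bigger white box, the pink one and the yellow one are distractors.

```bash
cat > h.py <<'E'
import numpy as np, cv2
from scipy.spatial.transform import Rotation as R
from plant import readout, viewer, order, bot
def cam(n):
    c=viewer.camera_info(n); return c,R.from_euler('xyz',c['rotation']).as_matrix(),np.array(c['origin'])
def ray(n,uv):
    c,M,o=cam(n); uv=np.atleast_2d(uv).astype(float)
    d=np.c_[(uv[:,0]-c['cx'])/c['fx'],-(uv[:,1]-c['cy'])/c['fy'],-np.ones(len(uv))]@M.T
    return o,d
def onz(n,uv,z):
    o,d=ray(n,uv); return o+d*((z-o[2])/d[:,2])[:,None]
def proj(n,P):
    c,M,o=cam(n); p=(np.atleast_2d(P)-o)@M
    return np.c_[c['cx']-c['fx']*p[:,0]/p[:,2],c['cy']+c['fy']*p[:,1]/p[:,2]]
E
python3 - <<'E'
from h import *
im=cv2.imread('pics/top0.png'); hsv=cv2.cvtColor(im,cv2.COLOR_BGR2HSV)
def rect(n,im,roi,f,zs):
    x0,y0,x1,y1=roi; m=np.zeros(im.shape[:2],np.uint8); m[y0:y1,x0:x1]=f[y0:y1,x0:x1]
    cs=cv2.findContours(m,cv2.RETR_EXTERNAL,cv2.CHAIN_APPROX_NONE)[0]; c=max(cs,key=cv2.contourArea)
    for z in zs:
        P=onz(n,c[:,0],z)[:,:2].astype(np.float32); r=cv2.minAreaRect(P); print(n,'z',z,r)
    return c
w=((hsv[...,1]<45)&(hsv[...,2]>150)).astype(np.uint8)*255
c=rect('top',im,(190,235,235,280),w,[36]); print(cv2.boundingRect(c))
print(im[225,325],im[207,320],im[190,320],im[240,320])
g=cv2.cvtColor(im,cv2.COLOR_BGR2GRAY)
d=(g<62).astype(np.uint8)*255
c=rect('top',im,(285,185,425,262),d,[12]); 
a=cv2.resize(im[180:270,190:440],None,fx=3.2,fy=3.2,interpolation=cv2.INTER_CUBIC)
b=cv2.resize(cv2.imread('pics/scene0.png')[190:350,240:460],None,fx=3.2,fy=3.2,interpolation=cv2.INTER_CUBIC)
v=np.zeros((600,800,3),np.uint8)
a=a[:288,:800]; v[:a.shape[0],:a.shape[1]]=a
b=b[:312,:704] if 0 else cv2.resize(b,None,fx=0.6,fy=0.6); v[290:290+b.shape[0],:b.shape[1]]=b
m=cv2.resize(cv2.merge([d|w]*3)[180:270,280:440],None,fx=2.2,fy=2.2); v[300:300+m.shape[0],440:440+m.shape[1]]=m
cv2.imwrite('pics/c1.png',v)
E
```

```text
top z 36 ((488.150634765625, 239.7537841796875), (43.90901565551758, 63.841373443603516), 42.12441635131836)
(198, 246, 28, 26)
[55 57 62] [35 36 38] [60 70 71] [101 115 118]
top z 12 ((588.0322265625, -134.24765014648438), (309.4226379394531, 91.54347229003906), 72.84955596923828)
```

View pics/c1.png

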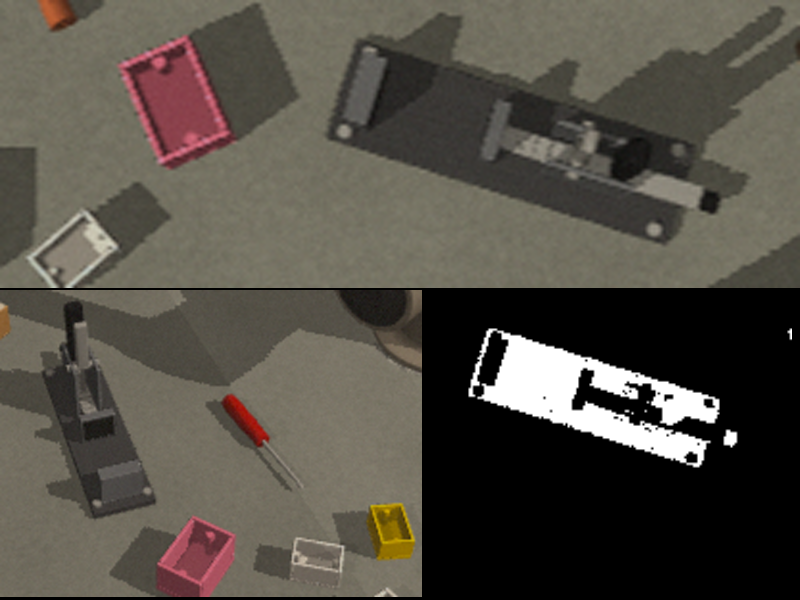

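Both measurements match the given sizes: the box comes out at 43.9 x 63.8 and the bed at 309 x 91.5. That puts the box at (488,240) with its long axis at 132°. The clamp yaw is 72.85° with its origin near (573,-182). Moving now.

```bash
python3 -m creep '.0305 .0226 0 0 0 .1 75;.0305 .0226 0 0 0 .1 75;.0305 .0226 0 0 0 .1 75;.0305 .0226 0 0 0 .1 75;.0305 .0226 0 0 0 .1 75;.0305 .0226 0 0 0 .1 75;.0305 .0226 0 0 0 .1 75;.0305 .0226 0 0 0 .1 75'; python3 -m creep '.0305 .0226 0 0 0 .1 75;.0305 .0226 0 0 0 .1 75;.0305 .0226 0 0 0 .1 75;0 .04 0 0 0 .1 75;0 .04 0 0 0 .1 75;0 .04 0 0 0 .1 75;0 .04 0 0 0 .1 75;0 .04 0 0 0 .1 75'; python3 -m creep '0 .04 0 0 0 .1 75;0 .04 0 0 0 .1 75;0 .04 0 0 0 .1 75;0 .04 0 0 0 .09 75;0 .04 0 0 0 0 75;0 .04 0 0 0 0 75;0 .04 0 0 0 0 75;0 0 0 0 0 0 75'
```

```text
time: 0.77
tool_pos: [409.2, -316.4, 292.0]
tcp_rot: [-3.141, -0.0, 1.123]
contact_force: [0.3, -0.5, -0.0]
grip_width: 68.9
finger_force: 0.0
time: 1.43
tool_pos: [499.1, -48.2, 291.8]
tcp_rot: [-3.141, -0.001, 1.923]
contact_force: [1.0, -0.3, 0.2]
grip_width: 68.9
finger_force: 0.0
time: 2.1
tool_pos: [498.4, 236.1, 291.7]
tcp_rot: [3.14, -0.002, 2.313]
contact_force: [-1.1, -1.0, -0.3]
grip_width: 68.6
finger_force: 0.0
```

```bash
python3 -m creep '-.011 0 -.035 0 0 0 75;0 0 -.035 0 0 0 75;0 0 -.035 0 0 0 75;0 0 -.035 0 0 0 75;0 0 0 0 0 0 75;0 0 0 0 0 0 75'; python3 - <<'E'
from h import *
im=viewer.capture('top'); s=viewer.capture('scene')
v=np.vstack([cv2.resize(im[200:300,150:300],(600,400)),cv2.resize(s[280:380,340:490],(300,200),interpolation=2).repeat(1,1) if 0 else cv2.resize(s[280:380,340:490],(600,400))])[:800]
v=np.hstack([cv2.resize(im[200:300,150:290],(400,286)),cv2.resize(s[260:380,340:490],(400,320))[:286]])
cv2.imwrite('pics/c2.png',v); print(readout.get_obs()['tool_pos'],readout.get_obs()['tcp_rot'])
E
```

```text
time: 2.6
tool_pos: [487.8, 229.5, 151.2]
tcp_rot: [-3.138, -0.002, 2.308]
contact_force: [0.6, -0.2, 1.1]
grip_width: 68.9
finger_force: 0.0
[489.71141432 230.06777173 154.10439652] [3.13898771e+00 1.19127776e-03 2.30761675e+00]
```

View pics/c2.png

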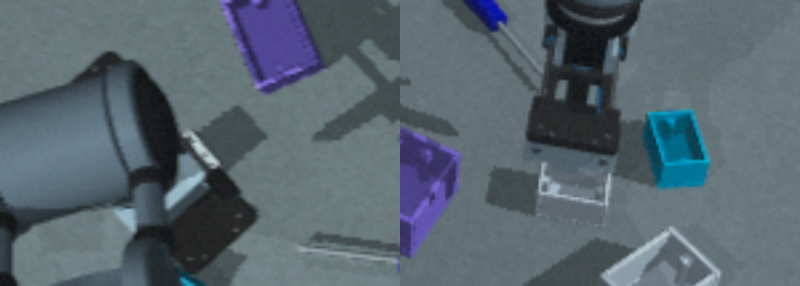

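The gripper (colours swapped in this crop) is over the box and roughly aligned, with the box at about (575,190) in the right half. Next I'll shift +10 mm in y and descend.

```bash
python3 -m creep '0 .01 -.02 0 0 0 75;0 0 -.02 0 0 0 75;0 0 -.02 0 0 0 75;0 0 -.01 0 0 0 75;0 0 -.01 0 0 0 75;0 0 0 0 0 0 75;0 0 0 0 0 0 75;0 0 0 0 0 0 75'; python3 -m creep '0 0 0 0 0 0 40;0 0 0 0 0 0 40;0 0 0 0 0 0 40;0 0 0 0 0 0 40;0 0 0 0 0 0 40;0 0 0 0 0 0 40'
```

```text
time: 3.37
tool_pos: [489.4, 240.1, 73.5]
tcp_rot: [3.139, 0.001, 2.308]
contact_force: [-0.2, -0.1, -0.0]
grip_width: 68.8
finger_force: 0.0
time: 3.87
tool_pos: [488.7, 239.9, 72.5]
tcp_rot: [3.141, 0.0, 2.308]
contact_force: [0.1, -0.7, 2.0]
grip_width: 43.7
finger_force: 30.0
```

```bash
python3 -m creep '0 0 .015 0 0 0 40;0 0 .03 0 0 0 40;0 0 .035 0 0 0 40;0 0 .03 0 0 0 40;.0122 -.0298 0 0 0 -.1036 40;.0122 -.0298 0 0 0 -.1036 40;.0122 -.0298 0 0 0 -.1036 40;.0122 -.0298 0 0 0 -.1036 40'; python3 -m creep '.0122 -.0298 0 0 0 -.1036 40;.0122 -.0298 0 0 0 -.1036 40;.0122 -.0298 0 0 0 -.1036 40;.0122 -.0298 0 0 0 -.1036 40;.0122 -.0298 0 0 0 -.1036 40;.0122 -.0298 0 0 0 -.1036 40;0 0 0 0 0 0 40;0 0 0 0 0 0 40';python3 -m creep '0 0 0 0 0 0 40;0 0 0 0 0 0 40'
python3 - <<'E'
from h import *
im=viewer.capture('top'); s=viewer.capture('scene')
o=readout.get_obs();print(o['tool_pos'],o['tcp_rot'])
t=np.radians(72.85); C=lambda x,y,z:np.array([573.3+x*np.cos(t)-y*np.sin(t),-182+x*np.sin(t)+y*np.cos(t),z])
print(C(130,0,84.5),C(-24,0,200))
def mark(im,n):
    im=im[:,:,::-1].copy()
    for p in [(170,30,62),(170,-30,62),(205,45,12),(205,-45,12),(-105,45,12),(-105,-45,12),(-50,13,180),(-50,-13,180),(2,0,153)]:
        cv2.circle(im,tuple(proj(n,C(*p))[0].round().astype(int)),1,(0,255,0),-1)
    return im
a=cv2.resize(mark(im,'top')[150:270,270:430],(800,600)); b=cv2.resize(mark(s,'scene')[180:320,220:380],None,fx=3.5,fy=3.5)
cv2.imwrite('pics/c3.png',a); cv2.imwrite('pics/c4.png',b)
E
```

```text
time: 4.53
tool_pos: [537.5, 119.6, 182.3]
tcp_rot: [-3.142, 0.0, 1.889]
contact_force: [-0.2, -0.1, -1.3]
grip_width: 43.5
finger_force: 30.0
time: 5.2
tool_pos: [610.6, -59.8, 181.5]
tcp_rot: [-3.141, 0.0, 1.269]
contact_force: [0.7, 0.3, -1.9]
grip_width: 43.8
finger_force: 30.0
time: 5.37
tool_pos: [610.0, -57.0, 182.0]
tcp_rot: [-3.141, -0.0, 1.274]
contact_force: [0.3, 0.9, -0.8]
grip_width: 43.6
finger_force: 30.0
[610.21858076 -56.82184161 182.26661816] [-3.14121350e+00 -8.40312540e-05  1.27389193e+00]
[611.63365899 -57.7803132   84.5       ] [ 566.2230168  -204.93286526  200.        ]
```

View pics/c4.png

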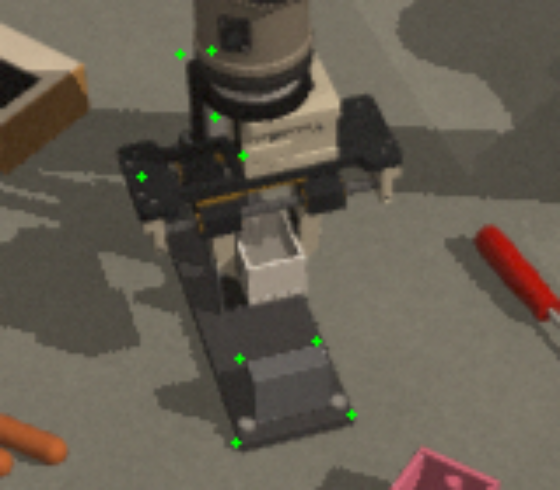

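View pics/c3.png

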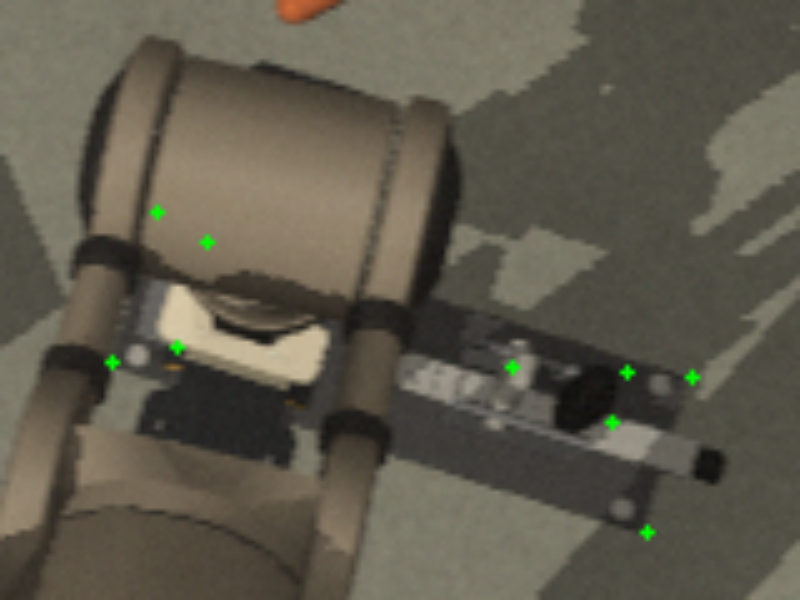

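The predicted bed corners fall on the real ones within about 2 mm. The box hangs level in the gripper at (270,260) in the scene crop, over the bed and behind the end jaw. Lowering it now.

```bash
python3 -m creep '.0015 -.001 -.02 0 0 0 40;0 0 -.025 0 0 0 40;0 0 -.025 0 0 0 40;0 0 -.012 0 0 0 40;0 0 -.008 0 0 0 40;0 0 -.003 0 0 0 40;0 0 0 0 0 0 40;0 0 0 0 0 0 40'; python3 -m creep '0 0 -.001 0 0 0 40;0 0 -.001 0 0 0 40;0 0 -.001 0 0 0 40;0 0 0 0 0 0 40;0 0 0 0 0 0 40'
```

```text
time: 6.13
tool_pos: [612.8, -59.1, 90.4]
tcp_rot: [3.14, -0.0, 1.272]
contact_force: [-0.0, 0.1, -1.0]
grip_width: 43.6
finger_force: 30.0
time: 6.55
tool_pos: [612.1, -59.2, 86.4]
tcp_rot: [3.141, -0.0, 1.272]
contact_force: [-0.1, -0.3, -1.3]
grip_width: 44.1
finger_force: 30.0
```

```bash
python3 -m creep '0 0 -.001 0 0 0 40;0 0 0 0 0 0 40;0 0 0 0 0 0 40'; python3 -m creep '0 0 -.001 0 0 0 40;0 0 0 0 0 0 40;0 0 0 0 0 0 40'
```

```text
time: 6.8
tool_pos: [612.0, -59.1, 85.2]
tcp_rot: [-3.141, 0.0, 1.272]
contact_force: [0.5, 0.3, -0.4]
grip_width: 43.8
finger_force: 30.0
time: 7.05
tool_pos: [612.2, -59.1, 84.5]
tcp_rot: [3.141, -0.0, 1.272]
contact_force: [-1.2, 0.7, 2.6]
grip_width: 43.9
finger_force: 30.0
```

```bash
python3 -m creep '0 0 0 0 0 0 75;0 0 0 0 0 0 75;0 0 0 0 0 0 75;0 0 .02 0 0 0 75;0 0 .035 0 0 0 75;0 0 .035 0 0 0 75;0 0 .035 0 0 0 75;0 0 .035 0 0 0 75'; python3 -m creep '0 0 .04 0 0 0.11 75;-.0066 -.0208 0 0 0 .112 75;-.0066 -.0208 0 0 0 .112 75;-.0066 -.0208 0 0 0 .112 75;-.0066 -.0208 0 0 0 .112 75;-.0066 -.0208 0 0 0 .112 75;-.0066 -.0208 0 0 0 .112 75;-.0066 -.0208 0 0 0 .112 75'; python3 -m creep '0 0 0 0 0 .112 75;0 0 0 0 0 .112 75;0 0 0 0 0 .112 75;0 0 0 0 0 .112 75;0 0 0 0 0 .112 75;0 0 0 0 0 .112 75;0 0 0 0 0 0 75;0 0 0 0 0 0 75'
python3 - <<'E'
from h import *
im=viewer.capture('top'); s=viewer.capture('scene')
o=readout.get_obs();print(o['tool_pos'],o['tcp_rot'])
t=np.radians(72.85); C=lambda x,y,z:np.array([573.3+x*np.cos(t)-y*np.sin(t),-182+x*np.sin(t)+y*np.cos(t),z])
def mark(im,n):
    im=im[:,:,::-1].copy()
    for p in [(-50,13,180),(-50,-13,180),(-32,13,180),(-32,-13,180),(2,10,173),(2,-10,173),(-55,20,100),(20,-20,100)]:
        cv2.circle(im,tuple(proj(n,C(*p))[0].round().astype(int)),0,(0,255,0),-1)
    return im
a=cv2.resize(mark(im,'top')[180:260,280:420],(560,320)); b=cv2.resize(mark(s,'scene')[140:320,220:360],None,fx=3.3,fy=3.3)[:600]
v=np.zeros((600,800,3),np.uint8); v[:594,:462]=b; v[:193,462:800]=cv2.resize(a,(338,193))
cv2.imwrite('pics/c5.png',v)
E
```

```text
time: 7.72
tool_pos: [611.8, -59.1, 245.8]
tcp_rot: [-3.141, 0.0, 1.272]
contact_force: [1.4, -0.1, 0.2]
grip_width: 69.0
finger_force: 0.0
time: 8.38
tool_pos: [565.4, -205.7, 284.1]
tcp_rot: [3.142, -0.0, 2.171]
contact_force: [0.6, -0.5, 0.5]
grip_width: 69.1
finger_force: 0.0
time: 9.05
tool_pos: [565.8, -204.7, 284.1]
tcp_rot: [3.141, -0.0, 2.834]
contact_force: [-0.3, 0.5, -0.3]
grip_width: 69.0
finger_force: 0.0
[ 565.83517192 -204.69955239  284.14051692] [ 3.14144719e+00 -1.71243332e-04  2.83477339e+00]
```

View pics/c5.png

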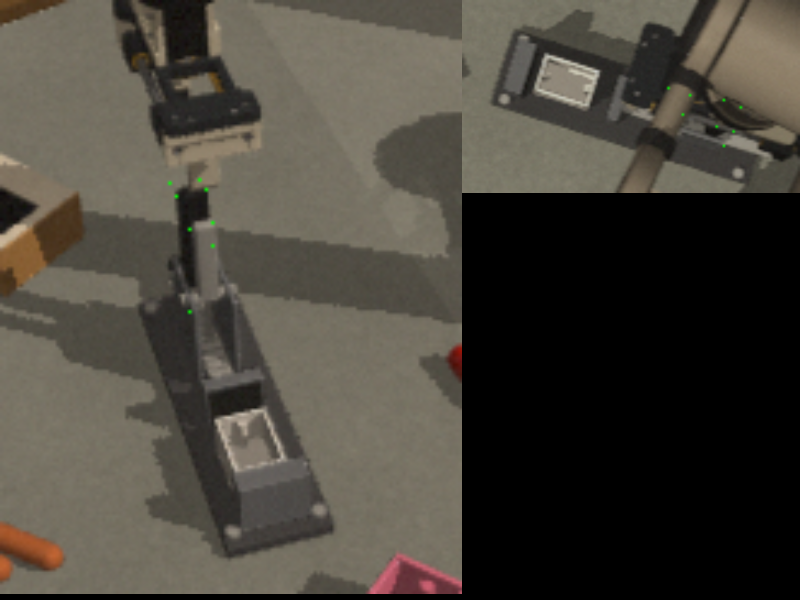

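The box stands open side up at (250,440) between the jaws, lined up with the bed. The handle and trigger are where predicted, within about 2 mm. Lowering the fingers around them.

```bash
python3 -m creep '0 0 -.02 0 0 .008 75;0 0 -.02 0 0 0 75;0 0 -.02 0 0 0 75;0 0 -.015 0 0 0 75;0 0 -.009 0 0 0 75;0 0 0 0 0 0 75;0 0 0 0 0 0 75';  python3 -m creep '0 0 0 0 0 0 63;0 0 0 0 0 0 63;0 0 0 0 0 0 60;0 0 0 0 0 0 60'; python3 -m creep '0 0 0 0 0 0 58;0 0 0 0 0 0 58;0 0 0 0 0 0 58'
```

```text
time: 9.73
tool_pos: [566.0, -204.8, 200.4]
tcp_rot: [3.141, -0.0, 2.845]
contact_force: [-0.3, -0.4, 0.2]
grip_width: 68.8
finger_force: 0.0
time: 10.07
tool_pos: [566.5, -204.3, 201.4]
tcp_rot: [3.141, 0.002, 2.846]
contact_force: [2.2, 3.3, 3.1]
grip_width: 55.5
finger_force: 1.9
time: 10.32
tool_pos: [566.2, -204.4, 200.7]
tcp_rot: [3.141, 0.001, 2.846]
contact_force: [1.1, 4.3, 3.5]
grip_width: 53.2
finger_force: 2.1
```

```bash
python3 -m creep '-.0004 -.0014 0 0 0 0 54;-.0004 -.0014 0 0 0 0 50;-.0004 -.0014 0 0 0 0 46;0 0 0 0 0 0 46'; python3 -m creep '-.0004 -.0014 0 0 0 0 42;-.0004 -.0014 0 0 0 0 38;-.0004 -.0014 0 0 0 0 34;0 0 0 0 0 0 34'; python3 -m creep '0 0 0 0 0 0 34;0 0 0 0 0 0 34'
```

```text
time: 10.65
tool_pos: [565.4, -206.9, 200.4]
tcp_rot: [3.137, 0.0, 2.846]
contact_force: [4.0, 12.4, 3.6]
grip_width: 42.8
finger_force: 6.7
time: 10.98
tool_pos: [564.5, -209.7, 199.8]
tcp_rot: [3.135, -0.0, 2.846]
contact_force: [7.9, 16.9, 2.6]
grip_width: 35.7
finger_force: 27.3
time: 11.15
tool_pos: [564.5, -209.7, 199.8]
tcp_rot: [3.135, -0.0, 2.846]
contact_force: [7.0, 16.3, 2.6]
grip_width: 35.4
finger_force: 27.3
```

```bash
python3 -m creep '.0009 .0029 0 0 0 0 34;0 0 0 0 0 0 34;0 0 0 0 0 0 34'; python3 -m creep '.0006 .0019 0 0 0 0 34;0 0 0 0 0 0 34;0 0 0 0 0 0 34'
python3 - <<'E'
from h import *
im=viewer.capture('top'); s=viewer.capture('scene')
b=cv2.resize(s[140:320,220:360][:,:,::-1],(462,594)); v=np.zeros((600,800,3),np.uint8); v[:594,:462]=b; v[:193,462:]=cv2.resize(im[180:260,280:420][:,:,::-1],(338,193))
cv2.imwrite('pics/c6.png',v)
E
```

```text
time: 11.4
tool_pos: [564.6, -209.4, 199.8]
tcp_rot: [3.14, -0.0, 2.846]
contact_force: [4.4, 6.2, 0.2]
grip_width: 35.6
finger_force: 28.4
time: 11.65
tool_pos: [564.7, -209.1, 199.8]
tcp_rot: [-3.141, -0.0, 2.845]
contact_force: [1.3, -2.6, -2.5]
grip_width: 35.6
finger_force: 29.1
```

View pics/c6.png

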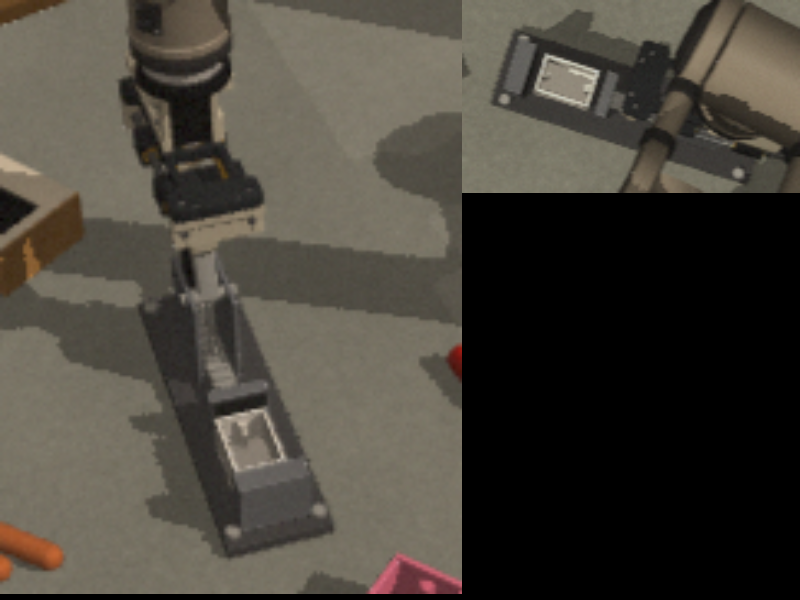

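The sliding jaw at (240,392) has advanced about 10 mm and the box hasn't moved. The fingers stall at 35.6 mm, which fits the trigger on its stop with the fingertip bearing at z 134 on the tilted blade. Arm force is about zero, so this is the balanced pose. Now pumping.

```bash
python3 -m creep '.0012 .0039 0 0 0 0 50;.0012 .0039 0 0 0 0 64;0 0 0 0 0 0 64;0 0 0 0 0 0 64'; python3 -m creep '-.0006 -.002 0 0 0 0 54;-.0006 -.0019 0 0 0 0 48;-.0006 -.002 0 0 0 0 42;-.0006 -.0019 0 0 0 0 35;0 0 0 0 0 0 35;0 0 0 0 0 0 35'
```

```text
time: 12.08
tool_pos: [566.9, -200.7, 200.1]
tcp_rot: [-3.141, -0.001, 2.846]
contact_force: [0.1, 0.7, -0.0]
grip_width: 56.5
finger_force: 0.0
time: 12.58
tool_pos: [564.6, -209.1, 200.5]
tcp_rot: [-3.141, -0.0, 2.845]
contact_force: [-3.7, -3.7, 3.6]
grip_width: 35.6
finger_force: 28.3
```

```bash
python3 -m creep '.0012 .0039 0 0 0 0 50;.0012 .0039 0 0 0 0 64;0 0 0 0 0 0 64;0 0 0 0 0 0 64;0 0 0 0 0 0 64'; python3 -m creep '-.0006 -.002 0 0 0 0 54;-.0006 -.0019 0 0 0 0 48;-.0006 -.002 0 0 0 0 42;-.0006 -.0019 0 0 0 0 35;0 0 0 0 0 0 35;0 0 0 0 0 0 35'
python3 - <<'E'
from h import *
im=viewer.capture('top'); s=viewer.capture('scene')
b=cv2.resize(s[140:320,220:360][:,:,::-1],(462,594)); v=np.zeros((600,800,3),np.uint8); v[:594,:462]=b; v[:193,462:]=cv2.resize(im[180:260,280:420][:,:,::-1],(338,193))
cv2.imwrite('pics/c7.png',v)
E
```

```text
time: 13.0
tool_pos: [567.5, -200.4, 200.1]
tcp_rot: [3.141, 0.0, 2.846]
contact_force: [-0.1, -0.2, -0.0]
grip_width: 58.3
finger_force: 0.0
time: 13.5
tool_pos: [565.1, -208.1, 200.4]
tcp_rot: [3.141, 0.0, 2.846]
contact_force: [0.7, 2.6, 2.4]
grip_width: 38.2
finger_force: 28.5
```

View pics/c7.png

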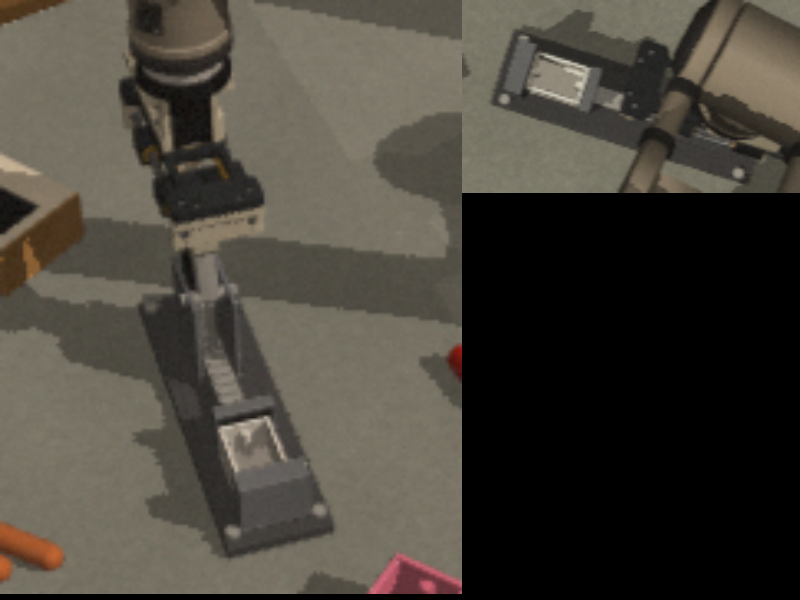

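The box at (252,440) now sits between the sliding jaw and the end jaw, touching both. The trigger stalled part way at 38.2 mm, against 35.6 mm at its stop. I'll hold briefly to check it is steady, then hand in.

```bash
python3 -m creep '0 0 0 0 0 0 35;0 0 0 0 0 0 35;0 0 0 0 0 0 35;0 0 0 0 0 0 35;0 0 0 0 0 0 35;0 0 0 0 0 0 35;0 0 0 0 0 0 35;0 0 0 0 0 0 35' && python3 -c "
from plant import order
print(order.close_job())"
```

```text
time: 14.27
tool_pos: [565.1, -208.2, 200.3]
tcp_rot: [3.141, 0.0, 2.846]
contact_force: [2.4, 4.7, 3.9]
grip_width: 38.0
finger_force: 28.4
the job is handed in; nothing more can be done
None
```

The job is handed in at about 14 s: the box is open side up between the jaws, pushed against the end jaw on the third squeeze, with the trigger still held at 28.4 N measured at the finger (roughly 20 N at trigger_pad by my lever estimate), and the hand-in returned no verdict.

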